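# Slide the layer board home and bolt it

## Task

Push the jar-laden plywood layer board along its rails with the fingertips until you feel it drop into the locating notches, and stop pushing there rather than ramming it. Then push the bolt's upright tab so that the bolt slides fully home over the end of the seated board, and come away clear. Do not lift the board or touch the two jars riding on it, keep them standing, and leave the other things on the bench where they are.

Things in the scene. Friction and masses are not known exactly. Their poses are not given: they have to be found in the camera images.
- stand: Fixed grey steel stand. Origin: underside centre at the board's home; x across, y along the rails, z up; the board slides to +y. Rails 22 mm wide at x = +-60, from y = -260 to 140 mm, tops z = 50; open between. Side fences at x = +-79, tops z = 71 mm, guide the board (2 mm play). End block 162 mm wide, y = 140 to 205, top z = 69 mm, carries the bolt between two low ribs (top z = 79).
- notch (a point): Mid-floor of the +y pair of notches: stand frame (0, 80, 40) mm. Each rail has two notches, 24 mm long in y and 10 mm deep, upright walls, centred at y = +80 and -80 mm.
- board: Loose plywood board 150 (x) by 240 (y) by 10 mm on cleats, 0.28 to 0.46 kg. Origin: its centre, level with the cleats' underside; axes as the stand's; plywood z = 16 to 26 mm. In the stand's frame it starts at y = -60 to -120, z = 50 mm; home is x = 0, y = 0 (4 mm play), z = 40: its top goes from 5 mm above the fences to 5 mm below. Sliding takes about 3 to 8 N; over 45 N is ramming and fails.
- cleat (a point): Underside middle of the board's +y cleat: board frame (0, 80, 0) mm. Two cross cleats, 16 mm wide in y and 16 mm deep, at y = +80 and -80 mm, ride on the rails; at home both drop 10 mm together into the notches, and the notch walls stop further sliding.
- board_push (a point): Middle of the board's -y end face, board frame (0, -120, 34) mm; push here towards the stand's +y. A wooden hand strip (120 mm in x, 20 in y, 20 high) stands on that end, outer face flush with it, so the face is 30 mm tall: from 18 mm below this point to 12 mm above it.
- bolt (a joint): Flat steel slide bolt on the stand's end block, value in m: 0 drawn back, 0.030 fully home (end stop); starts at 0 to 0.004. It slides towards the stand's -y against about 3 N of friction and stays where left. Home, it covers the last 15 mm of the seated board; an unseated board stands in its way.
- bolt_tip (a point): Tip of the bolt's tongue (40 mm wide, 60 long, 8 thick; z = 70 to 78 mm in the stand's frame): at y = 135 mm less the joint value, this point at z = 74 mm.
- bolt_tab (a point): Middle of the +y face of the bolt's upright tab (34 mm in x, 10 mm thick in y, z = 78 to 106 mm in the stand's frame, this point at z = 92); push here towards the stand's -y. It is at y = 190 mm less the joint value.
- jar_a: Small filled amber glass jar, 56 mm diameter, 68 mm high, 0.18 kg, standing loose on the board on its -x half, its centre 100 mm or more from the board's -y end. Origin: centre of its underside, z up. Not to be touched.
- jar_b: Like jar_a, on the board's +x half. Not to be touched.
- tall_jar: Bystander: filled amber jar, 72 mm diameter, 100 mm high, standing on the bench beyond the stand. Origin: centre of its underside.
- lid_stack: Bystander: stack of brass-coloured jar lids as one piece, 66 mm diameter, 40 mm high, on the bench beyond the stand. Origin: centre of its underside.
- brush: Bystander: glue brush lying on the bench beyond the stand; origin about its middle.

How it is judged:
On the way, in this order (a step that is already met when the one before it is completed fails the run):
1. the board has dropped into its notches, the bolt still drawn back (z of board in the frame of stand below 0.0435 m and y of board in the frame of stand between -0.007 and 0.007 m and x of board in the frame of stand between -0.007 and 0.007 m and angle between board's own z axis and vertical below 0.03 rad and value of joint bolt below 0.012 m), for 0.2 s.
2. the bolt is home over the seated board (z of board in the frame of stand below 0.0435 m and y of board in the frame of stand between -0.007 and 0.007 m and x of board in the frame of stand between -0.007 and 0.007 m and angle between board's own z axis and vertical below 0.03 rad and value of joint bolt above 0.025 m), for 0.2 s.
At the end, for the whole second after the job is handed in: The board lies in its notches (origin within 7 mm of home in x and y, below 43.5 mm in the stand's frame, level within 0.03 rad), the bolt is at least 25 mm out over it, both jars stand upright (within 0.1 rad) on the board, and all is at rest (all of step 2 and linear speed of each of board, jar_a, jar_b below 0.02 m/s and angle between each of jar_a, jar_b's own z axis and vertical below 0.1 rad and z of jar_a in the frame of board between 0.022 and 0.032 m and z of jar_b in the frame of board between 0.022 and 0.032 m); the robot touches nothing.
It fails at once if the board is lifted or tipped off its rails (z of board in the frame of stand above 0.058 m or angle between board's own z axis and vertical above 0.15 rad).
It fails at once if the board is rammed (over 45 N) (contact force between the fingers and board above 45 N).
It fails at once if a jar on the board is touched by the robot (contact force between any of the fingers, the arm and jar_a above 0.5 N or contact force between any of the fingers, the arm and jar_b above 0.5 N).
It fails at once if a jar on the board is tipped or lifted (angle between any of jar_a, jar_b's own z axis and vertical above 0.4 rad or z of any of jar_a, jar_b in the frame of board above 0.045 m).
It fails at once if a bystander is moved more than 30 mm (distance of any of tall_jar, lid_stack, brush from where it was at the start of the episode above 0.03 m).
It also fails if it takes over 58 s, if anything falls off the work surface, if the arm or the gripper's body presses on something with over 40 N, if the wrist force passes 120 N, or if a joint passes its speed limit or range.

## Robot

A 6-joint arm with a two-finger parallel gripper is mounted at the origin on the work surface. World frame = base frame: x ahead of the robot, y to its left, z up, the work surface at z = 0. Lengths are in m, angles in rad, forces in N, time in s.
With the tool pointing down it reaches from about 0.35 to 0.85 m from the base axis. Payload 8.1 kg.
Tool frame: the origin (TCP) lies between the finger pads; the fingertips stand 19 mm ahead of it and the grasp point (between the pads) is the TCP; z points along the fingers, y is the line along which they close (so a half turn about z gives the same grasp; the last joint's range is limited). The gripper opens to 85 mm and grips with 20 to 120 N. Pads are 22 mm wide; open, the fingers measure 114 mm over their backs; the gripper's body (76 mm by 85 mm) begins 54 mm behind the grasp point. The pads swing forward as they close: fully open they stand 13 mm farther back than shut.
Start: joints at [-1.217, 0.13, 1.488, -0, 1.523, -0.085], TCP at [0.255, -0.543, 0.223] pointing down, gripper open.
Joint ranges: [-2.96, 2.96], [-0.89, 2.26], [0.02, 2.5], [-1.34, 4.48], [0, 2.73], [-2.66, 2.66]. Speed limits (rad/s): [2.39, 2.39, 2.79, 3.14, 3.14, 3.14].

## Interface

Orientations are given as a rotation vector (axis times angle).
In Python, from workcell import read_state, cams, hand_in gives the robot as it stands.
- The arm moves only by the shell command python3 -m inch 'ROWS'. ROWS is JSON, a list of rows, each an object with "translation": the shift along the tool's x, y, z in mm, a list of three; "delta_rot": the turn, a rotation vector about the tool's x, y, z in rad, a list of three; "jaw": the closure in counts, from 0 (fully open) to 255 (shut). A call has 1 to 5 rows; each row shifts and turns the commanded pose from where the row before left it, along the tool's axes as they then stand; what a row does not reach is not made up. A row lasts 1/8 s, in which the tool goes at most 62.5 mm and 10.7 degrees, less where a joint would pass 70% of its speed; a pose out of reach is approached as far as the arm can. A call is refused whole if a number of a shift passes 62.5 or a number of a turn 0.188, either way. A call with a gripper value outside its range is refused whole. The fingers move at their own pace and stop on an object; the grip force is fixed at half the most. Time passes only in rows, so rows that do not move let the fingers close. It gives the time, the measured TCP pose, the force, the opening and the grip force at its end, in the units of the state.
- read_state(): the state, without advancing time (a new reading comes with each control period).
- cams.read_camera(name): name is "scene" or "top"; returns the picture (384x512x3 uint8, red, green, blue); there is no depth.
- cams.camera_info(name): a dict with "mtx" (3x3 intrinsics, pixels), "k1" (the pictures are not rectified: a ray, as slopes to the right and down, at radius r is drawn at 1 + k1 r^2 times it, then the intrinsics apply), "cam_to_world" (4x4, takes a point from camera to world coordinates). Camera axes: x right, y up, looking along -z (the intrinsics and any distortion apply to the point x, -y, -z); pixel columns grow to the right and rows downward; lengths in m; the calibration is good to about 2 mm. A picture is of the moment at which its call begins. camera_info takes no time and is no camera call.
- hand_in(): hands the job in; it is judged then, once.
The state is a dict: "time": time; "qpos": joint angles; "qvel": joint speeds; "tau": joint torques, N m; "position": TCP position; "tool_rot": TCP orientation; "contact_force": force on the tool from outside, world axes, zero at the start; "wrist_torque": the same for the moment, N m; "opening": opening from 0.0 (shut) to 1.0 (fully open); "gripper_force": force on a finger pad.
Only numpy, scipy, OpenCV 4.12 (cv2) and the standard library are available. Lean on these libraries where they do the work, as an engineer would, in place of code of your own. Each camera call takes 0.05 s, during which the arm holds its last target. There are 200 camera calls.

## Working session

There is one attempt and no reset: what is moved stays moved. The work goes in short steps, Python scripts to look and compute and a shell command to move; the robot and the scene stay as the last step left them, time stands still between calls to the robot, and variables do not carry over. Pictures are saved under pics/ and viewed, at most 10 in all, crops included, and the job is handed in when it is done.

```bash
mkdir -p pics; ls
python3 - <<'E'
from workcell import read_state, cams
import cv2
for n in("scene","top"):
    im=cams.read_camera(n); cv2.imwrite(f"pics/{n}0.png",im[:,:,::-1]); i=cams.camera_info(n); print(n,i)
print(read_state())
E
```

```text
pics
scene {'mtx': array([[417.36508862,   0.        , 254.36888561],
       [  0.        , 417.36508862, 183.27175235],
       [  0.        ,   0.        ,   1.        ]]), 'k1': -0.14797033196337966, 'cam_to_world': array([[-0.57673687, -0.63808689,  0.51011734,  1.07348819],
       [ 0.81677865, -0.46241189,  0.34503316,  0.32509548],
       [ 0.01572319,  0.6156463 ,  0.78786573,  0.75848521],
       [ 0.        ,  0.        ,  0.        ,  1.        ]])}
top {'mtx': array([[361.48530199,   0.        , 253.42050447],
       [  0.        , 361.48530199, 183.43562489],
       [  0.        ,   0.        ,   1.        ]]), 'k1': -0.01051949610093952, 'cam_to_world': array([[ 0.02347965,  0.98797737, -0.15280516,  0.52732975],
       [-0.99905895,  0.01761273, -0.03963597,  0.00915959],
       [-0.03646813,  0.153592  ,  0.98746118,  0.75954525],
       [ 0.        ,  0.        ,  0.        ,  1.        ]])}
{'time': 0.1, 'qpos': array([-1.21742914e+00,  1.31070771e-01,  1.48919769e+00, -6.00622880e-05,
        1.52301591e+00, -8.53860685e-02]), 'qvel': array([-7.71531884e-05, -1.99786089e-03, -2.47890260e-03,  1.98028591e-03,
        4.35356501e-04, -1.51806494e-03]), 'tau': array([ 2.89569194e-03, -5.70952427e+01, -5.01941013e+01, -3.25351675e-05,
        8.11773527e-03, -1.00432956e-04]), 'position': array([ 0.25471171, -0.54267104,  0.22254324]), 'tool_rot': array([-3.06466946e+00, -6.83318620e-01,  4.48146534e-04]), 'contact_force': array([-0.3836803 , -0.0466479 , -0.01252559]), 'wrist_torque': array([-0.02850693, -0.01871974,  0.02686902]), 'gripper_force': 0.0, 'opening': 1.0013866431371974}
```

View pics/scene0.png

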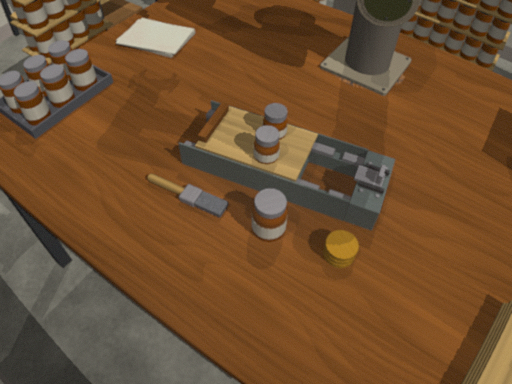

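View pics/top0.png

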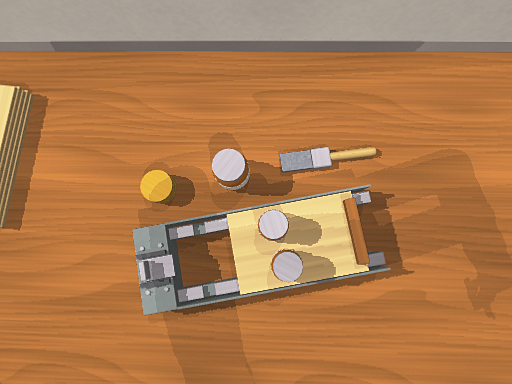

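The stand lies with +y to image left in the top view: end block around (135–178, 226–314), plywood's leading edge from (228,212) to (240,294), hand strip around (356,231), and bolt tab near (145,270). I'll enlarge the stand so I can pick edges.

```bash
python3 - <<'E'
import cv2
im=cv2.imread("pics/top0.png")[180:320,125:395]
cv2.imwrite("pics/top0z.png",cv2.resize(im,None,fx=2.96,fy=2.96,interpolation=cv2.INTER_CUBIC))
E
cat > h.py <<'E'
import numpy as np,cv2
from workcell import cams
def ray(n,px):
    i=cams.camera_info(n);K=i["mtx"];k=i["k1"];T=i["cam_to_world"]
    p=np.atleast_2d(np.array(px,float)).reshape(-1,1,2)
    u=cv2.undistortPoints(p,K,np.array([k,0,0,0,0.])).reshape(-1,2)
    d=np.c_[u[:,0],-u[:,1],-np.ones(len(u))]@T[:3,:3].T
    return T[:3,3],d
def onz(n,px,z):
    o,d=ray(n,px); return o+d*((z-o[2])/d[:,2])[:,None]
E
python3 - <<'E'
import cv2,numpy as np
from h import onz
im=cv2.imread("pics/top0.png");h=cv2.cvtColor(im,cv2.COLOR_BGR2HSV)
m=cv2.inRange(h,(18,60,120),(32,190,255));m[:180]=0;m[320:]=0;m[:,:200]=0
c=max(cv2.findContours(m,0,2)[0],key=cv2.contourArea);print(cv2.contourArea(c),cv2.boundingRect(c))
q=cv2.boxPoints(cv2.minAreaRect(c));w=onz("top",q,.076);print(q,w,np.linalg.norm(np.diff(w,axis=0),axis=1))
b=onz("top",[(134,230),(143,314)],.069);print(b,np.linalg.norm(b[1]-b[0]))
E
```

```text
9527.5 (227, 191, 142, 104)
[[224.9648  214.07594]
 [353.31378 189.93108]
 [368.4048  270.1516 ]
 [240.05579 294.29645]] [[ 0.5733751   0.08918801  0.076     ]
 [ 0.62404317 -0.15278044  0.076     ]
 [ 0.47644899 -0.17751028  0.076     ]
 [ 0.42719688  0.05626334  0.076     ]] [0.24721647 0.14965162 0.23890557]
[[0.53954447 0.26440113 0.069     ]
 [0.38540915 0.23612337 0.069     ]] 0.15670778273247774
```

View pics/top0z.png

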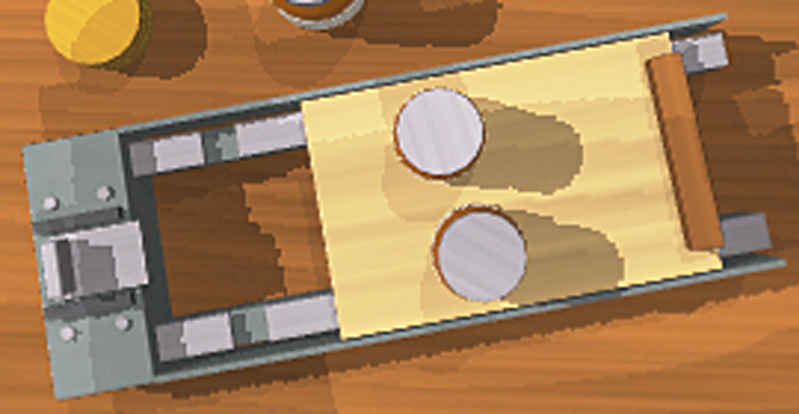

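The enlarged view shows the end block's outer top corners at (22,148) and (55,398). The plywood corners are (302,100), (341,340), (669,32) and (721,268), and the strip's outer top edge runs (683,53) to (720,247). The tab's top is dark, near (65,268).

Run:
```python
import numpy as np
from h import onz
f=lambda p,z:onz("top",np.array(p)/2.96+np.array([125,180])-.33,z)[:,:2]
blk=f([(22,148),(55,398),(118,131),(155,380)],.069)
ply=f([(302,100),(341,340),(669,32),(721,268)],.076)
st=f([(685,53),(720,247)],.096)
fe=f([(725,15),(785,264)],.071)
a=ply[0]+ply[1]-ply[2]-ply[3]; c=fe.mean(0); o=blk[:2].mean(0)
ang=[np.degrees(np.arctan2(-v[0],v[1])) for v in (a,o-c,blk[0]-fe[0],blk[1]-fe[1])]
print("yaw",ang)
y=o-c;L=np.linalg.norm(y);print("len .465",L, np.linalg.norm(blk[0]-blk[1]))
y/=L;x=np.array([y[1],-y[0]])
S=(o-y*.205+c+y*.26)/2; print("S",S,"y",y)
for n,p in(("blk",blk),("ply",ply),("strip",st),("fence",fe)): print(n,np.round(np.c_[(p-S)@x,(p-S)@y]*1e3,1).tolist())
push=st.mean(0);print("strip mid world",push)
# target poses (TCP z given tip 19mm ahead)
th=np.arctan2(y[1],y[0]);print("tool yaw target deg",np.degrees(th))
```

```text
yaw [np.float64(11.82000516097932), np.float64(11.797528324346882), np.float64(11.869035788737802), np.float64(11.726076913696545)]
len .465 0.46320508838954827 0.1582681970042041
S [0.50436993 0.05210192] y [-0.20445382  0.97887621]
blk [[79.1, 204.2], [-79.1, 204.0], [78.5, 140.6], [-79.3, 140.1]]
ply [[75.7, 18.8], [-75.0, 20.3], [75.2, -219.9], [-74.3, -218.8]]
strip [[58.7, -221.6], [-59.6, -215.9]]
fence [[79.7, -258.8], [-79.7, -259.4]]
strip mid world [ 0.54866925 -0.16214374]
tool yaw target deg 101.79752832434689
```

```bash
python3 -m inch '[{"translation":[0,0,0],"delta_rot":[0,0,-0.167],"jaw":255},{"translation":[0,0,0],"delta_rot":[0,0,-0.167],"jaw":255},{"translation":[0,0,0],"delta_rot":[0,0,-0.167],"jaw":255},{"translation":[0,0,0],"delta_rot":[0,0,-0.167],"jaw":255},{"translation":[0,0,0],"delta_rot":[0,0,-0.167],"jaw":255}]'
python3 -m inch '[{"translation":[0,0,0],"delta_rot":[0,0,-0.167],"jaw":255},{"translation":[0,0,0],"delta_rot":[0,0,-0.167],"jaw":255},{"translation":[0,0,0],"delta_rot":[0,0,-0.167],"jaw":255},{"translation":[0,0,0],"delta_rot":[0,0,0],"jaw":255}]'
cat >> h.py <<'E'
def where():
    from workcell import read_state
    from scipy.spatial.transform import Rotation as R
    s=read_state();y=np.array([-.20445,.97888]);x=np.array([y[1],-y[0]])
    d=s["position"][:2]-[.5044,.0521];f=s["contact_force"]
    r=R.from_rotvec(s["tool_rot"]).as_matrix()
    print("stand x,y,z mm",np.round([d@x*1e3,d@y*1e3,s["position"][2]*1e3],1),"yaw",np.round(np.degrees(np.arctan2(r[1,0],r[0,0])),2),"zaxis",np.round(r[:,2],3),"F xyz",np.round([f[:2]@x,f[:2]@y,f[2]],1),"t",s["time"],"op",s["opening"])
if __name__=="__main__": where()
E
python3 h.py
```

```text
time: 0.72
position: [0.2548, -0.5428, 0.2229]
tool_rot: [-2.52, -1.875, -0.0]
contact_force: [-0.2, 0.1, 0.8]
opening: 0.004
gripper_force: 0.0
time: 1.23
position: [0.2548, -0.5429, 0.2229]
tool_rot: [-1.984, -2.434, -0.001]
contact_force: [-0.2, -0.8, 0.4]
opening: -0.002
gripper_force: 0.0
stand x,y,z mm [-365.9 -531.4  222.9] yaw 101.63 zaxis [-0.     0.001 -1.   ] F xyz [-0.4 -0.7  0.4] t 1.225 op -0.0017130878059657998
```

```bash
python3 -m inch '[{"translation":[39,52,0],"delta_rot":[0,0,-0.003],"jaw":255},{"translation":[39,52,0],"delta_rot":[0,0,0],"jaw":255},{"translation":[39,52,0],"delta_rot":[0,0,0],"jaw":255},{"translation":[39,52,0],"delta_rot":[0,0,0],"jaw":255},{"translation":[39,52,0],"delta_rot":[0,0,0],"jaw":255}]' >/dev/null
python3 -m inch '[{"translation":[39,52,0],"delta_rot":[0,0,0],"jaw":255},{"translation":[39,52,0],"delta_rot":[0,0,0],"jaw":255},{"translation":[0,0,0],"delta_rot":[0,0,0],"jaw":255},{"translation":[0,0,0],"delta_rot":[0,0,0],"jaw":255}]' >/dev/null
python3 h.py
```

```text
stand x,y,z mm [ -16.3 -268.8  223.1] yaw 101.77 zaxis [-0.001 -0.    -1.   ] F xyz [-0.3  0.5  0. ] t 2.35 op 0.001458210602820121
```

```bash
python3 -m inch '[{"translation":[4,8,0],"delta_rot":[0,0,0],"jaw":255},{"translation":[4,8,30],"delta_rot":[0,0,0],"jaw":255},{"translation":[0,0,40],"delta_rot":[0,0,0],"jaw":255},{"translation":[0,0,40],"delta_rot":[0,0,0],"jaw":255},{"translation":[0,0,20],"delta_rot":[0,0,0],"jaw":255}]' >/dev/null
python3 -m inch '[{"translation":[0,0,0],"delta_rot":[0,0,0],"jaw":255},{"translation":[0,0,0],"delta_rot":[0,0,0],"jaw":255}]' >/dev/null
python3 h.py
python3 - <<'E'
from workcell import cams
import cv2,numpy as np
a=cams.read_camera("scene")[90:240,150:420,::-1];b=cams.read_camera("top")[170:320,125:395,::-1]
cv2.imwrite("pics/a1.png",cv2.resize(np.vstack([a,b]),None,fx=2,fy=2,interpolation=cv2.INTER_CUBIC))
E
```

```text
stand x,y,z mm [   0.8 -262.    95.5] yaw 101.82 zaxis [ 0.003 -0.001 -1.   ] F xyz [-0.5  0.1  0.3] t 3.225 op 0.0038106368965687633
```

View pics/a1.png

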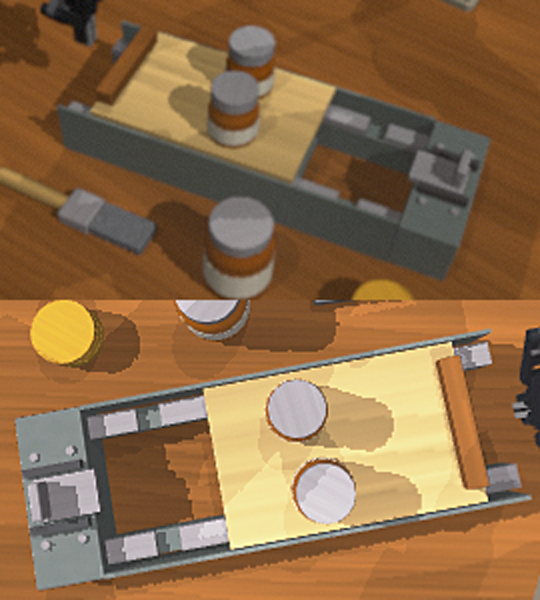

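The lower (top) view shows the closed fingers at about (520,408), centred on the strip's outer face at about (475,420). The board and jars have not moved. I'll approach to contact.

```bash
python3 -m inch '[{"translation":[10,0,3],"delta_rot":[0,0,0],"jaw":255},{"translation":[8,0,0],"delta_rot":[0,0,0],"jaw":255},{"translation":[5,0,0],"delta_rot":[0,0,0],"jaw":255},{"translation":[3,0,0],"delta_rot":[0,0,0],"jaw":255}]' >/dev/null; python3 h.py
python3 -m inch '[{"translation":[3,0,0],"delta_rot":[0,0,0],"jaw":255},{"translation":[3,0,0],"delta_rot":[0,0,0],"jaw":255},{"translation":[3,0,0],"delta_rot":[0,0,0],"jaw":255}]' >/dev/null; python3 h.py
```

```text
stand x,y,z mm [  -0.  -234.4   90.6] yaw 101.89 zaxis [ 0. -0. -1.] F xyz [ 0.4 -0.1  0.8] t 3.825 op -0.0010023320882716574
stand x,y,z mm [-2.000e-01 -2.258e+02  9.050e+01] yaw 101.85 zaxis [-0.  0. -1.] F xyz [-0.2 -0.3 -1. ] t 4.2 op 0.004781434586713452
```

```bash
python3 -m inch '[{"translation":[3,0,0],"delta_rot":[0,0,0],"jaw":255},{"translation":[3,0,0],"delta_rot":[0,0,0],"jaw":255}]' >/dev/null; python3 h.py
python3 -m inch '[{"translation":[3,0,0],"delta_rot":[0,0,0],"jaw":255},{"translation":[3,0,0],"delta_rot":[0,0,0],"jaw":255}]' >/dev/null; python3 h.py
```

```text
stand x,y,z mm [-1.000e-01 -2.198e+02  9.050e+01] yaw 101.86 zaxis [ 0.  0. -1.] F xyz [-0.1 -0.2 -1.2] t 4.45 op -0.005707061389998163
stand x,y,z mm [-1.000e-01 -2.137e+02  9.050e+01] yaw 101.86 zaxis [-0.  0. -1.] F xyz [-0.8  0.1  0.4] t 4.7 op 0.00034960828493495194
```

Run:
```python
from workcell import cams
import cv2,numpy as np
a=cams.read_camera("scene")[70:200,150:350,::-1];b=cams.read_camera("top")[170:320,250:450,::-1]
cv2.imwrite("pics/a2.png",cv2.resize(np.vstack([a,b]),None,fx=2.1,fy=2.1,interpolation=cv2.INTER_CUBIC))
```

```text
(no output)
```

View pics/a2.png

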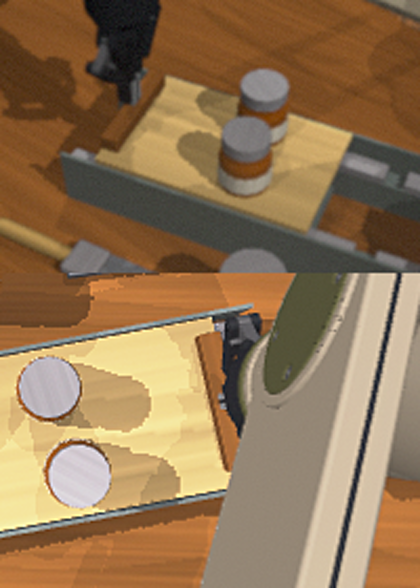

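The scene view has the fingertip's lower end at about image (212,118), beside or above the far half of the strip. The board's +y corner is unchanged at (317,133), so it has not moved. The strip should already have been touched, so I'll check with rays onto the stand's mid-plane.

Run:
```python
from workcell import cams
from h import *
im=cams.read_camera("scene")[80:150,185:255,::-1]
cv2.imwrite("pics/a3.png",cv2.resize(im,None,fx=8,fy=8,interpolation=cv2.INTER_CUBIC))
y=np.array([-.20445,.97888]);x=np.array([y[1],-y[0]]);S=np.array([.5044,.0521])
# where should known points project: stand coords -> scene px
i=cams.camera_info("scene");T=np.linalg.inv(i["cam_to_world"])
def proj(p):
    w=np.r_[S+p[0]*x+p[1]*y,p[2],1];c=T@w
    u=c[0]/-c[2];v=-c[1]/-c[2];k=1+i["k1"]*(u*u+v*v);K=i["mtx"]
    return np.round([(u*k*K[0,0]+K[0,2]-185)*8,(v*k*K[1,1]+K[1,2]-80)*8],0)
for n,p in dict(tipTCP=(0,-.2137,.0905),tip19=(0,-.2137,.0715),tipfront=(0,-.2027,.0715),stripL=(-.06,-.22,.096),stripR=(.06,-.22,.096),stripLi=(-.06,-.2,.096),stripRi=(.06,-.2,.096),stripmid=(0,-.22,.096)).items(): print(n,proj(p))
```

```text
tipTCP [205. 318.]
tip19 [209. 365.]
tipfront [242. 376.]
stripL [277. 172.]
stripR [ 84. 433.]
stripLi [337. 191.]
stripRi [148. 454.]
stripmid [184. 298.]
```

View pics/a3.png

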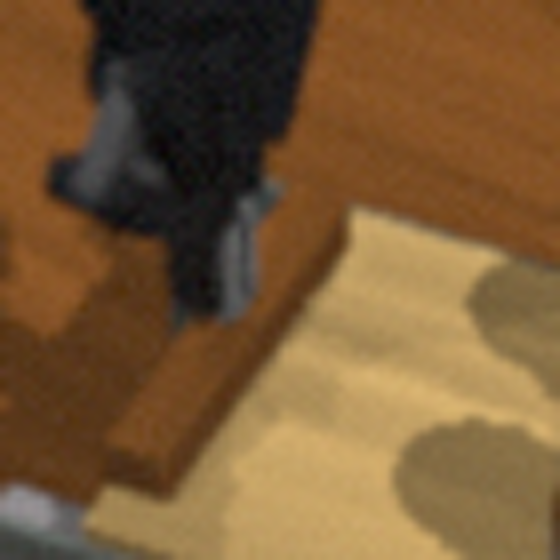

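```bash
python3 - <<'E'
from workcell import cams
from h import *
y=np.array([-.20445,.97888]);S=np.array([.5044,.0521])
def lead(im):
    h=cv2.cvtColor(im,cv2.COLOR_BGR2HSV);m=cv2.inRange(h,(18,60,120),(32,190,255))
    r=[np.nonzero(m[v,200:260])[0][0]+200 for v in range(225,285,5)]
    return np.median((onz("top",np.c_[r,np.arange(225,285,5)],.076)[:,:2]-S)@y)
print(lead(cv2.imread("pics/top0.png")),lead(np.ascontiguousarray(cams.read_camera("top")[:,:,::-1])))
a=cv2.imread("pics/scene0.png");b=cams.read_camera("scene")[:,:,::-1]
cv2.imwrite("pics/a4.png",cv2.resize(np.hstack([a[80:150,185:255],b[80:150,185:255]]),None,fx=5,fy=5,interpolation=cv2.INTER_NEAREST))
E
python3 h.py
```

```text
0.019067473082976173 0.018900029623181075
stand x,y,z mm [-1.000e-01 -2.139e+02  9.050e+01] yaw 101.86 zaxis [ 0. -0. -1.] F xyz [-1.2 -0.2  0.2] t 4.95 op 0.001113632170432237
```

View pics/a4.png

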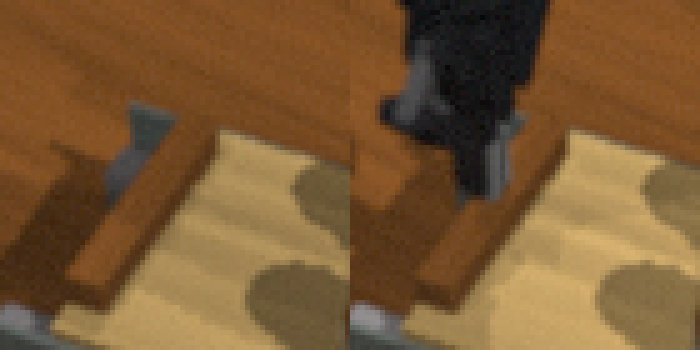

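Nothing moved: the leading edge is still at y = 19 mm. The fingertips are seen overlapping the strip's top at (490,195), so they are gliding over it and sit higher than assumed. I'll back off, lower 20 mm and try again.

```bash
python3 -m inch '[{"translation":[-12,0,0],"delta_rot":[0,0,0],"jaw":255},{"translation":[-20,0,0],"delta_rot":[0,0,0],"jaw":255},{"translation":[0,0,10],"delta_rot":[0,0,0],"jaw":255},{"translation":[0,0,10],"delta_rot":[0,0,0],"jaw":255},{"translation":[0,0,0],"delta_rot":[0,0,0],"jaw":255}]' >/dev/null; python3 h.py
python3 -m inch '[{"translation":[6,0,0],"delta_rot":[0,0,0],"jaw":255},{"translation":[4,0,0],"delta_rot":[0,0,0],"jaw":255},{"translation":[3,0,0],"delta_rot":[0,0,0],"jaw":255},{"translation":[3,0,0],"delta_rot":[0,0,0],"jaw":255}]' >/dev/null; python3 h.py
python3 -m inch '[{"translation":[3,0,0],"delta_rot":[0,0,0],"jaw":255},{"translation":[3,0,0],"delta_rot":[0,0,0],"jaw":255}]' >/dev/null; python3 h.py
```

```text
stand x,y,z mm [  -1.3 -244.9   68.5] yaw 101.86 zaxis [-0.003  0.002 -1.   ] F xyz [ 0.5 -0.4 -0.1] t 5.575 op -0.0015184786138521822
stand x,y,z mm [ 1.000e-01 -2.299e+02  7.090e+01] yaw 101.88 zaxis [ 0.001 -0.001 -1.   ] F xyz [ 0.3 -3.6 -0.1] t 6.075 op -0.0002898853853039879
stand x,y,z mm [ 1.000e-01 -2.244e+02  7.090e+01] yaw 101.84 zaxis [ 0.001 -0.001 -1.   ] F xyz [-0.2 -4.8  0.6] t 6.325 op 0.00047298499916585544
```

Contact at y = −231 as predicted, sliding at about 4.8 N. Pushing on, while easing down slightly to keep overlap after the drop.

```bash
python3 -m inch '[{"translation":[5,0,2],"delta_rot":[0,0,0],"jaw":255},{"translation":[5,0,2],"delta_rot":[0,0,0],"jaw":255},{"translation":[5,0,2],"delta_rot":[0,0,0],"jaw":255},{"translation":[5,0,0],"delta_rot":[0,0,0],"jaw":255},{"translation":[5,0,0],"delta_rot":[0,0,0],"jaw":255}]' >/dev/null; python3 h.py
python3 -m inch '[{"translation":[5,0,0],"delta_rot":[0,0,0],"jaw":255},{"translation":[5,0,0],"delta_rot":[0,0,0],"jaw":255},{"translation":[5,0,0],"delta_rot":[0,0,0],"jaw":255},{"translation":[5,0,0],"delta_rot":[0,0,0],"jaw":255},{"translation":[5,0,0],"delta_rot":[0,0,0],"jaw":255}]' >/dev/null; python3 h.py
python3 -m inch '[{"translation":[5,0,0],"delta_rot":[0,0,0],"jaw":255},{"translation":[5,0,0],"delta_rot":[0,0,0],"jaw":255},{"translation":[4,0,0],"delta_rot":[0,0,0],"jaw":255}]' >/dev/null; python3 h.py
```

```text
stand x,y,z mm [   0.7 -200.1   65.8] yaw 101.84 zaxis [ 0.003 -0.002 -1.   ] F xyz [ 0.2 -5.7  4.5] t 6.95 op 0.00045121648073317814
stand x,y,z mm [   0.7 -175.    65.8] yaw 101.84 zaxis [ 0.003 -0.002 -1.   ] F xyz [ 0.1 -7.   3.7] t 7.575 op 0.001370006870123059
stand x,y,z mm [   0.7 -161.    65.8] yaw 101.84 zaxis [ 0.003 -0.002 -1.   ] F xyz [-0.7 -6.2  3.9] t 7.95 op -0.000988825109422292
```

```bash
R='python3 h.py'
python3 -m inch '[{"translation":[4,0,0],"delta_rot":[0,0,0],"jaw":255},{"translation":[4,0,0],"delta_rot":[0,0,0],"jaw":255},{"translation":[3,0,0],"delta_rot":[0,0,0],"jaw":255},{"translation":[3,0,0],"delta_rot":[0,0,0],"jaw":255}]' >/dev/null; $R
python3 -m inch '[{"translation":[2,0,0],"delta_rot":[0,0,0],"jaw":255},{"translation":[2,0,0],"delta_rot":[0,0,0],"jaw":255}]' >/dev/null; $R
python3 -m inch '[{"translation":[2,0,0],"delta_rot":[0,0,0],"jaw":255},{"translation":[2,0,0],"delta_rot":[0,0,0],"jaw":255}]' >/dev/null; $R
python3 -m inch '[{"translation":[1,0,0],"delta_rot":[0,0,0],"jaw":255}]' >/dev/null; $R
```

```text
stand x,y,z mm [   0.7 -147.1   65.8] yaw 101.84 zaxis [ 0.003 -0.002 -1.   ] F xyz [ 0.4 -6.   4.4] t 8.45 op 4.186666382608884e-06
stand x,y,z mm [   0.7 -143.1   65.8] yaw 101.84 zaxis [ 0.003 -0.002 -1.   ] F xyz [ 0.  -6.7  4.5] t 8.7 op -0.001326551156740027
stand x,y,z mm [   0.7 -139.1   65.8] yaw 101.84 zaxis [ 0.003 -0.002 -1.   ] F xyz [ 0.1 -7.2  4. ] t 8.95 op 0.0013769105129611285
stand x,y,z mm [   0.7 -138.1   65.7] yaw 101.84 zaxis [ 0.003 -0.002 -1.   ] F xyz [ 0.7 -6.5  4.8] t 9.075 op 0.0026980137330183773
```

```bash
for i in 1; do :; done; R='python3 h.py'
python3 -m inch '[{"translation":[1,0,0],"delta_rot":[0,0,0],"jaw":255}]' >/dev/null; $R
python3 -m inch '[{"translation":[1,0,0],"delta_rot":[0,0,0],"jaw":255}]' >/dev/null; $R
python3 -m inch '[{"translation":[1,0,0],"delta_rot":[0,0,0],"jaw":255}]' >/dev/null; $R
python3 -m inch '[{"translation":[1,0,0],"delta_rot":[0,0,0],"jaw":255}]' >/dev/null; $R
```

```text
stand x,y,z mm [   0.7 -137.1   65.7] yaw 101.85 zaxis [ 0.003 -0.002 -1.   ] F xyz [ 0.5 -6.9  4.3] t 9.2 op 0.0008679635799927009
stand x,y,z mm [   0.7 -136.1   65.7] yaw 101.84 zaxis [ 0.003 -0.002 -1.   ] F xyz [-0.1 -6.6  3.9] t 9.325 op -0.0002564991371618514
stand x,y,z mm [   0.7 -135.    65.7] yaw 101.84 zaxis [ 0.002 -0.002 -1.   ] F xyz [ 1.1 -5.3  2.7] t 9.45 op -0.0007626104177777248
stand x,y,z mm [ 1.000e-01 -1.332e+02  6.500e+01] yaw 101.85 zaxis [ 0.001 -0.    -1.   ] F xyz [ 0.4 -7.   4. ] t 9.575 op 0.00274266796980764
```

```bash
R='python3 h.py'
python3 -m inch '[{"translation":[1,0,0],"delta_rot":[0,0,0],"jaw":255}]' >/dev/null; $R
python3 -m inch '[{"translation":[1,0,0],"delta_rot":[0,0,0],"jaw":255}]' >/dev/null; $R
python3 - <<'E'
from workcell import cams
import cv2,numpy as np
a=cams.read_camera("scene")[80:230,160:410,::-1];b=cams.read_camera("top")[180:320,125:375,::-1]
cv2.imwrite("pics/a5.png",cv2.resize(np.vstack([a,b]),None,fx=2.05,fy=2.05,interpolation=cv2.INTER_CUBIC))
E
```

```text
stand x,y,z mm [ 1.000e-01 -1.325e+02  6.500e+01] yaw 101.86 zaxis [ 0.001 -0.001 -1.   ] F xyz [ 0.6 -6.3  3.1] t 9.7 op 0.000812425318640737
stand x,y,z mm [ 1.000e-01 -1.316e+02  6.500e+01] yaw 101.85 zaxis [ 0.001 -0.001 -1.   ] F xyz [-0.3 -6.1  1.9] t 9.825 op 1.5211804526311721e-05
```

View pics/a5.png

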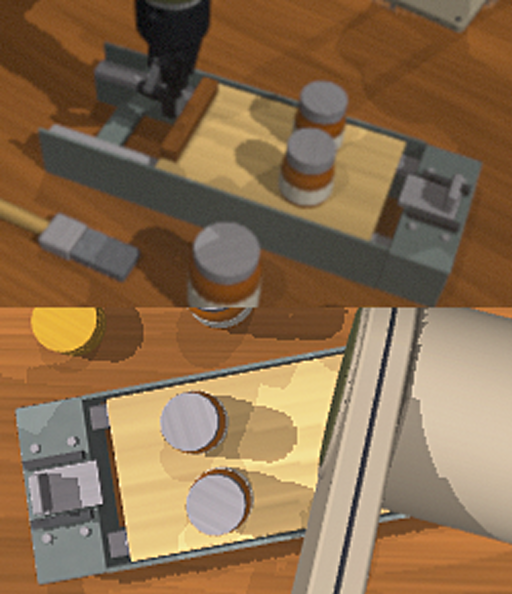

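The near fence now stands above the plywood's edge, around (200,190) in the upper half. The jars are upright and the board's front is close to the end block, so the board has dropped in. The feel agreed: a force dip at y ≈ −135. Retreating and moving over to the bolt.

```bash
R='python3 h.py'
python3 -m inch '[{"translation":[-4,0,0],"delta_rot":[0,0,0],"jaw":255},{"translation":[-8,0,0],"delta_rot":[0,0,0],"jaw":255},{"translation":[0,0,-40],"delta_rot":[0,0,0],"jaw":255},{"translation":[0,0,-50],"delta_rot":[0,0,0],"jaw":255},{"translation":[0,0,-50],"delta_rot":[0,0,0],"jaw":255}]' >/dev/null
python3 -m inch '[{"translation":[0,0,-5],"delta_rot":[0,0,0],"jaw":255},{"translation":[0,0,0],"delta_rot":[0,0,0],"jaw":255}]' >/dev/null; $R
python3 -m inch '[{"translation":[45,0,0],"delta_rot":[0,0,0],"jaw":255},{"translation":[45,0,0],"delta_rot":[0,0,0],"jaw":255},{"translation":[45,0,0],"delta_rot":[0,0,0],"jaw":255},{"translation":[45,0,0],"delta_rot":[0,0,0],"jaw":255},{"translation":[45,0,0],"delta_rot":[0,0,0],"jaw":255}]' >/dev/null
python3 -m inch '[{"translation":[45,0,0],"delta_rot":[0,0,0],"jaw":255},{"translation":[45,0,0],"delta_rot":[0,0,0],"jaw":255},{"translation":[45,0,0],"delta_rot":[0,0,0],"jaw":255},{"translation":[0,0,0],"delta_rot":[0,0,0],"jaw":255},{"translation":[0,0,0],"delta_rot":[0,0,0],"jaw":255}]' >/dev/null; $R
```

```text
stand x,y,z mm [-2.000e-01 -1.430e+02  2.093e+02] yaw 101.85 zaxis [ 0.  0. -1.] F xyz [-0.5  0.  -0.5] t 10.8 op -0.0017479467833740998
stand x,y,z mm [ -1.6 216.5 207.6] yaw 101.9 zaxis [-0.003 -0.002 -1.   ] F xyz [-0.5 -0.7  0.1] t 12.05 op -0.0007497158945875794
```

```bash
python3 -m inch '[{"translation":[6,1,0],"delta_rot":[0,0,0],"jaw":255},{"translation":[0,0,40],"delta_rot":[0,0,0],"jaw":255},{"translation":[0,0,40],"delta_rot":[0,0,0],"jaw":255},{"translation":[0,0,25],"delta_rot":[0,0,0],"jaw":255},{"translation":[0,0,10],"delta_rot":[0,0,0],"jaw":255}]' >/dev/null
python3 -m inch '[{"translation":[0,0,0],"delta_rot":[0,0,0],"jaw":255},{"translation":[0,0,0],"delta_rot":[0,0,0],"jaw":255}]' >/dev/null; python3 h.py
python3 - <<'E'
from workcell import cams
from h import *
im=cams.read_camera("scene")[120:220,330:430,::-1]
cv2.imwrite("pics/a6.png",cv2.resize(im,None,fx=6,fy=6,interpolation=cv2.INTER_CUBIC))
y=np.array([-.20445,.97888]);x=np.array([y[1],-y[0]]);S=np.array([.5044,.0521])
i=cams.camera_info("scene");T=np.linalg.inv(i["cam_to_world"])
def proj(p):
    w=np.r_[S+p[0]*x+p[1]*y,p[2],1];c=T@w
    q=cv2.projectPoints(np.array([[c[0],-c[1],-c[2]]]),np.zeros(3),np.zeros(3),i["mtx"],np.array([i["k1"],0,0,0,0.]))[0].ravel()
    return np.round((q-[330,120])*6)
for n,p in dict(tcp=(0,.222,.092),tip19=(0,.222,.073),tabtop=(0,.19,.106),tabtopxp=(.017,.19,.106),tabbot=(.017,.19,.078),blk=(.081,.205,.069),blkm=(-.081,.205,.069)).items(): print(n,proj(p))
E
```

```text
stand x,y,z mm [  1.5 223.1  96. ] yaw 101.84 zaxis [ 0.002  0.001 -1.   ] F xyz [0.1 0.3 1. ] t 12.925 op 0.00031388375145849687
tcp [402. 358.]
tip19 [387. 391.]
tabtop [324. 303.]
tabtopxp [314. 338.]
tabbot [293. 388.]
blk [287. 556.]
blkm [382. 228.]
```

View pics/a6.png

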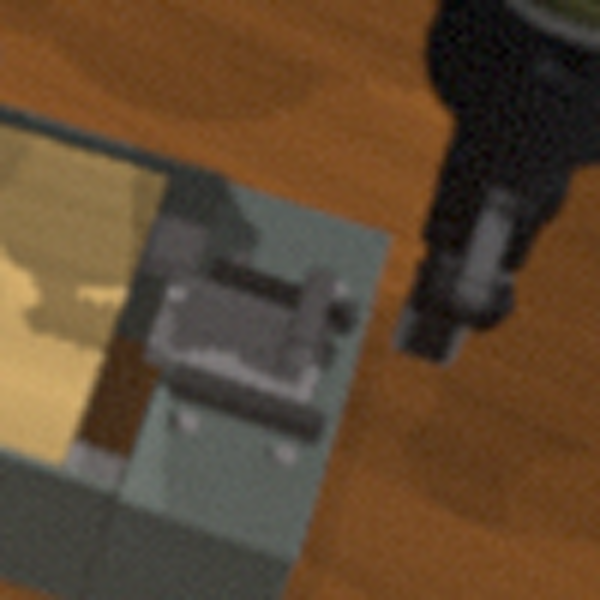

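The block corners match projection to within about 1.5 px. The fingertip end is at (420,352), at the TCP's own height (z ≈ 96). The tab is ahead at (315,300). I'll go 10 mm lower and push.

```bash
R='python3 h.py'
python3 -m inch '[{"translation":[0,-1,10],"delta_rot":[0,0,0],"jaw":255},{"translation":[-6,0,0],"delta_rot":[0,0,0],"jaw":255},{"translation":[-6,0,0],"delta_rot":[0,0,0],"jaw":255},{"translation":[-4,0,0],"delta_rot":[0,0,0],"jaw":255}]' >/dev/null; $R
python3 -m inch '[{"translation":[-3,0,0],"delta_rot":[0,0,0],"jaw":255},{"translation":[-3,0,0],"delta_rot":[0,0,0],"jaw":255},{"translation":[-3,0,0],"delta_rot":[0,0,0],"jaw":255}]' >/dev/null; $R
python3 -m inch '[{"translation":[-3,0,0],"delta_rot":[0,0,0],"jaw":255},{"translation":[-3,0,0],"delta_rot":[0,0,0],"jaw":255}]' >/dev/null; $R
```

```text
stand x,y,z mm [ -0.5 206.5  84.6] yaw 101.84 zaxis [ 0.  0. -1.] F xyz [-0.1 -0.3 -0.7] t 13.475 op -0.0004918461999717134
stand x,y,z mm [ -0.5 198.3  84.6] yaw 101.86 zaxis [ 0.     0.001 -1.   ] F xyz [ 0.8  3.5 -0.1] t 13.85 op -0.0037420660347287065
stand x,y,z mm [ -0.5 192.2  84.6] yaw 101.87 zaxis [ 0.     0.001 -1.   ] F xyz [-0.6  4.5 -0.1] t 14.1 op 0.0017300296761414505
```

```bash
R='python3 h.py'
python3 -m inch '[{"translation":[-3,0,0],"delta_rot":[0,0,0],"jaw":255},{"translation":[-3,0,0],"delta_rot":[0,0,0],"jaw":255},{"translation":[-3,0,0],"delta_rot":[0,0,0],"jaw":255},{"translation":[-3,0,0],"delta_rot":[0,0,0],"jaw":255}]' >/dev/null; $R
python3 -m inch '[{"translation":[-3,0,0],"delta_rot":[0,0,0],"jaw":255},{"translation":[-2,0,0],"delta_rot":[0,0,0],"jaw":255}]' >/dev/null; $R
python3 -m inch '[{"translation":[-2,0,0],"delta_rot":[0,0,0],"jaw":255}]' >/dev/null; $R
python3 -m inch '[{"translation":[-1,0,0],"delta_rot":[0,0,0],"jaw":255}]' >/dev/null; $R
```

```text
stand x,y,z mm [ -0.5 179.9  84.6] yaw 101.86 zaxis [ 0.  0. -1.] F xyz [-0.3  3.1  1.3] t 14.6 op 0.0015014672821010327
stand x,y,z mm [ -0.5 174.8  84.5] yaw 101.85 zaxis [ 0. -0. -1.] F xyz [-0.3  2.5  1. ] t 14.85 op -0.00022897513522837374
stand x,y,z mm [ -0.5 172.9  84.6] yaw 101.86 zaxis [ 0.  0. -1.] F xyz [0.3 2.7 2.1] t 14.975 op -0.0027551338175339523
stand x,y,z mm [ -0.5 172.   84.5] yaw 101.85 zaxis [ 0.  0. -1.] F xyz [0.4 3.7 2.5] t 15.1 op 0.0016340215752927237
```

Steady 3–4 N, so the end stop is still ahead. I'll creep until the force rises.

```bash
R='python3 h.py'
python3 -m inch '[{"translation":[-1,0,0],"delta_rot":[0,0,0],"jaw":255}]' >/dev/null; $R
python3 -m inch '[{"translation":[-1,0,0],"delta_rot":[0,0,0],"jaw":255}]' >/dev/null; $R
```

```text
stand x,y,z mm [ -0.5 171.6  84.6] yaw 101.86 zaxis [-0.     0.001 -1.   ] F xyz [-0.7  8.4  2.1] t 15.225 op 0.0012156734594296014
stand x,y,z mm [ -0.5 171.5  84.6] yaw 101.87 zaxis [-0.     0.003 -1.   ] F xyz [-0.5 12.   1.3] t 15.35 op -0.0021980303767926636
```

End stop reached: force rising at y = 171.5, where 171 was predicted. Holding briefly, then backing away and up.

```bash
python3 -m inch '[{"translation":[0,0,0],"delta_rot":[0,0,0],"jaw":255},{"translation":[0,0,0],"delta_rot":[0,0,0],"jaw":255},{"translation":[10,0,0],"delta_rot":[0,0,0],"jaw":255},{"translation":[25,0,0],"delta_rot":[0,0,0],"jaw":255},{"translation":[20,0,0],"delta_rot":[0,0,0],"jaw":255}]' >/dev/null
python3 -m inch '[{"translation":[0,0,-40],"delta_rot":[0,0,0],"jaw":255},{"translation":[0,0,-50],"delta_rot":[0,0,0],"jaw":255},{"translation":[30,0,-40],"delta_rot":[0,0,0],"jaw":255},{"translation":[30,0,0],"delta_rot":[0,0,0],"jaw":255},{"translation":[0,0,0],"delta_rot":[0,0,0],"jaw":255}]' >/dev/null
python3 -m inch '[{"translation":[0,0,0],"delta_rot":[0,0,0],"jaw":255},{"translation":[0,0,0],"delta_rot":[0,0,0],"jaw":255},{"translation":[0,0,0],"delta_rot":[0,0,0],"jaw":255}]' >/dev/null; python3 h.py
python3 - <<'E'
from workcell import cams
import cv2,numpy as np
a=cams.read_camera("scene")[80:230,160:410,::-1];b=cams.read_camera("top")[130:320,125:375,::-1]
cv2.imwrite("pics/a7.png",cv2.resize(np.vstack([a,b]),None,fx=1.75,fy=1.75,interpolation=cv2.INTER_CUBIC))
E
```

```text
stand x,y,z mm [ -0.7 284.4 214.1] yaw 101.81 zaxis [-0. -0. -1.] F xyz [ 0.4  0.3 -0.1] t 16.975 op -0.002252988281432958
```

View pics/a7.png

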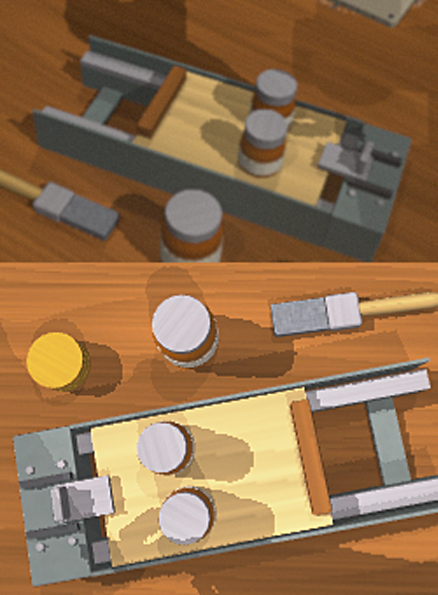

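The bolt's tongue overlaps the board's end at about (105,495) in the lower half. The board sits below the fences, both jars are upright, the bystanders are in place and the robot is clear.

```bash
python3 -c "
from workcell import hand_in
print(hand_in())"
```

```text
the job is handed in; nothing more can be done
None
```

The board is seated in its notches and the bolt is pushed home to its end stop over it. Both jars are still standing, the other things are where they were, the arm is clear, and the job is handed in; the hand-in returned no verdict.

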